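# Set the inspection camera's focus knob to the green dot

## Robot

A 6-joint arm with a two-finger parallel gripper is mounted at the origin on the work surface. World frame = base frame: x ahead of the robot, y to its left, z up, the work surface at z = 0. Lengths are in mm, angles in rad, forces in N, time in s.
With the tool pointing down it reaches from about 275 to 825 mm from the base axis. Payload 5.2 kg.
Tool frame: the origin (TCP) lies at the very end of the fingers, on their centre line; the grasp point (between the pads) lies 19 mm behind it; z points along the fingers, y is the direction in which the jaws open and shut (so a half turn about z gives the same grasp; the last joint's range is limited). The gripper opens to 93 mm and grips with 3 to 60 N. Pads are 15 mm wide; open, the fingers measure 128 mm over their backs; the gripper's body (75 mm by 188 mm) begins 65 mm behind the grasp point.
Start: joints at [-1.377, 0.259, 1.535, -0, 1.348, -0.203], TCP at [212.579, -507.262, 181.053] pointing down, gripper open.
Joint ranges: [-3.14, 3.14], [-0.91, 2.08], [0.19, 2.58], [-1.22, 4.36], [0.22, 2.71], [-3.12, 3.12]. Speed limits (rad/s): [2.57, 2.57, 3.14, 3.14, 3.14, 3.14].

## Interface

Orientations are given as [roll, pitch, yaw] about the fixed x, y, z axes, in that order (R = Rz(yaw) Ry(pitch) Rx(roll)).
In Python, from bench import robot gives the robot as it stands. The module is installed in compiled form; this text tells all that it offers. Calls block until the motion is done:
- robot.move_ptp(position, orientation): joint-space move of the TCP to a pose.
- robot.move_linear(position, ori=None, speed=150, f_stop=None): straight line of the TCP; ori=None keeps the orientation; speed is the mean speed in mm/s. With f_stop (N) it stops when the force on the tool has changed by that much, and returns True; else False.
- robot.move_j(angles): joint-space move.
- robot.move_gripper(opening): opening from 0.0 (shut) to 1.0 (fully open); the grip force is fixed at half the most; returns when the fingers have stopped.
- robot.sleep(seconds).
- robot.inverse_kinematics(position, orientation): joint angles nearest the present ones, or None.
- robot.get_image(name): name is "side" or "top" or "wrist"; returns a dict with "img" (420x560x3 uint8, blue, green, red), "fovy" (degrees; the focal length in pixels is half the picture's height over the tangent of half this angle, whatever the lens; pixels are square), "cx", "cy" (the principal point, pixels), "eye" and "orientation" of the camera in the world. Camera axes: x right, y down, z forward; pixel columns grow to the right and rows downward; lengths in mm; the calibration is good to about 2 mm. A picture is of the moment at which its call begins. There is no depth.
A pose or a line that the arm cannot do raises robot.MotionError and nothing moves.
- robot.hand_in(): hands the job in, once; it reports no verdict.
Readings, each from a call of its own:
- robot.current_t(): time.
- robot.current_qpos(): joint angles.
- robot.current_joint_vel(): joint speeds.
- robot.current_joint_efforts(): joint torques, N m.
- robot.current_tcp_pos(): TCP position.
- robot.current_eef_rot(): TCP orientation.
- robot.current_contact_force(): force on the tool from outside, world axes, zero at the start.
- robot.current_ft_torque(): the same for the moment, N m.
- robot.current_gripper_width(): opening from 0.0 (shut) to 1.0 (fully open).
Only numpy, scipy, OpenCV 4.12 (cv2) and the standard library are available. Lean on these libraries where they do the work, as an engineer would, in place of code of your own. Each camera call takes 0.05 s, during which the arm holds its last target. There are 200 camera calls.

## Task

The round board is under the inspection camera and needs its usual focus. On the grey focus pod, turn the black knob until its white pointer points at the green dot (not the red one), then let go. Leave the blue knob of the white lamp-dimmer pod as it is set.

Things in the scene. Friction and masses are not known exactly. Their poses are not given: they have to be found in the camera images.
- focus_knob: Black knob: disc 54 mm wide, 10 high, with upright grip bar 50 long, 14 wide, top 44 above the origin. Origin on the turning axis at its underside, 26 mm above the desk. z up, the axis; x along the bar to its white-marked end, the pointer (white tab to 36 mm); y across the bar (pinch here). Turns both ways, light friction (0.05 N m), stays where left. Starts within 0.3 rad of midway between the dots.
- focus_pod: Grey round base of the focus knob, 124 mm wide, 26 mm high, screwed to the desk: it cannot slide. Origin at the centre of its underside, on the knob's axis; z up, x towards midway between the red and the green dot. The knob's stops lie 2.2 rad either side of this x.
- green_dot: Flat green sticker, 14 mm wide, 1 mm thick, on the grey pod's top about 45 mm from the knob's axis; it does not turn with the knob. Origin at its centre, 26 mm above the desk. It lies 0.6 to 1.5 rad round from the starting pointer, on either side; a red dot of the same size lies on the other side and is not wanted.
- dimmer_pointer (a point): Tip of the white pointer tab on the blue knob of the white lamp-dimmer pod, 36 mm from that knob's axis, 30 mm above the desk; x points outwards along the pointer, z up. Same shape and size as the focus pod and knob, turns as easily; stands left or right of it, axes at least 160 mm apart. Leave it alone.
Things that resemble listed ones, but are neither listed nor needed, are in the scene too. What is shaped like the focus_pod but brown or purple is not meant.

How it is judged (in metres and radians):
At the end, for the whole second after the job is handed in: The black knob's white pointer points at the green dot (the dot's centre within 9.5 mm of the pointer's line, about 12 degrees), the knob is at rest, and the blue dimmer knob is as it was (within about 10 degrees) (y of green_dot in the frame of focus_knob between -0.0095 and 0.0095 m and x of green_dot in the frame of focus_knob above 0.02 m and angular speed of focus_knob below 0.05 rad/s and distance of dimmer_pointer from where it was at the start of the episode below 0.0065 m); the robot touches nothing.
It fails at once if the blue dimmer knob is turned by more than about 10 degrees (distance of dimmer_pointer from where it was at the start of the episode above 0.0065 m).
It also fails if it takes over 32 s, if anything falls off the work surface, if the arm or the gripper's body presses on something with over 40 N, if the wrist force passes 120 N, or if a joint passes its speed limit or range.

## Working session

There is one attempt and no reset: what is moved stays moved. The work goes in short steps, each a Python script; the robot and the scene stay as the last script left them, time stands still between calls to the robot, and variables do not carry over. Pictures are saved under pics/ and viewed, about 8 in all and at most 12, crops included, and the job is handed in when it is done.

```bash
mkdir -p pics
cat > h.py <<'E'
import numpy as np, cv2
from scipy.spatial.transform import Rotation as R
from bench import robot
def ray(c,u,v,z):
    f=210/np.tan(np.radians(c["fovy"])/2)
    d=np.array([(u-c["cx"])/f,(v-c["cy"])/f,1])
    o=np.array(c["orientation"],float)
    M=R.from_euler('xyz',o).as_matrix() if o.size==3 else o.reshape(3,3)
    d=M@d; e=np.array(c["eye"],float)
    return e+d*(z-e[2])/d[2]
E
python3 - <<'E'
from h import *
for n in("top","side"):
    c=robot.get_image(n); cv2.imwrite(f"pics/{n}0.png",c["img"])
    print(n,{k:v for k,v in c.items() if k!="img"},c["img"].shape)
print(robot.current_t())
E
```

```text
top {'fovy': 55.534559073061956, 'cx': 283.8294361291634, 'cy': 207.89580398558095, 'eye': array([437.52224807, -16.55358907, 793.58734984]), 'orientation': array([-2.95497421e+00, -7.51709331e-04, -1.58476981e+00])} (420, 560, 3)
side {'fovy': 54.51872086701457, 'cx': 280.2047448773325, 'cy': 200.65976743340596, 'eye': array([ 532.12736974, -561.11171915,  581.82458406]), 'orientation': array([-2.3488543 , -0.0133177 , -0.06301641])} (420, 560, 3)
0.1
```

View pics/top0.png

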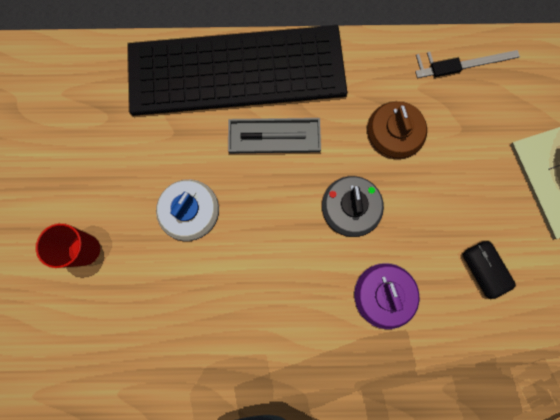

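View pics/side0.png

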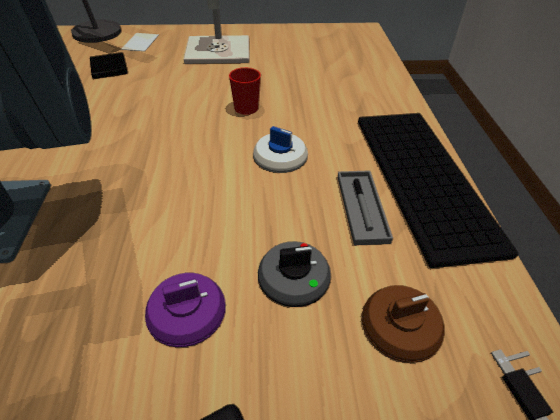

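The top view shows the grey pod at (353,206), green dot (372,190) and red dot (333,194). The black knob's bar points up at about (356,190). The blue knob is at (185,208), and the brown (398,130) and purple (387,296) decoys are the pod's neighbours. In the side view the grey pod is at (294,272) and the green dot at (313,283).

Run:
```python
from h import *
c=robot.get_image("top"); s=robot.get_image("side")
for k,(u,v) in dict(grey=(353,206),brown=(398,130),purple=(387,296),blue=(187,210)).items(): print(k,ray(c,u,v,20).round(0))
def blobs(c,lo,hi,n):
    h=cv2.cvtColor(c["img"],cv2.COLOR_BGR2HSV)
    m=cv2.inRange(h,lo,hi); k,l,st,ce=cv2.connectedComponentsWithStats(m)
    for i in range(1,k):
        if st[i,4]>15: print(n,ce[i].round(1),st[i,4],ray(c,*ce[i],27).round(1))
for n,cc in(("top",c),("side",s)):
    blobs(cc,(50,150,80),(70,255,255),n+" green"); blobs(cc,(0,0,30),(179,60,115),n+" grey")
p=ray(c,353,206,20)
# candidate hover
for yaw in (0,1.57,-1.57,3.14,-.8,.8): print(yaw,robot.inverse_kinematics([p[0],p[1],200],[np.pi,0,yaw]))
print(robot.current_eef_rot())
```

```text
grey [ 585. -156.   20.]
brown [ 743. -255.   20.]
purple [ 411. -212.   20.]
blue [582. 172.  20.]
top green [371.1 189.7] 33 [ 616.4 -191.8   27. ]
top grey [266.3  12.5] 14423 [1011.4   12.6   27. ]
top grey [293.4  49.8] 31 [922.  -44.1  27. ]
top grey [282.2  82.8] 3172 [847.  -19.5  27. ]
top grey [264.3  53.1] 43 [915.3  17.5  27. ]
top grey [279.   51.6] 53 [918.3 -13.7  27. ]
top grey [249.4  54.1] 38 [913.4  48.9  27. ]
top grey [237.2  56. ] 16 [909.3  74.6  27. ]
top grey [287.8  61.7] 206 [894.7 -31.9  27. ]
top grey [310.4  59.9] 85 [898.3 -79.5  27. ]
top grey [265.6  63.8] 110 [890.6  14.8  27. ]
top grey [250.6  65.1] 95 [888.   46.3  27. ]
top grey [221.  68.] 82 [882.2 108.4  27. ]
top grey [235.7  66.5] 89 [885.1  77.4  27. ]
top grey [205.8  69.8] 59 [878.5 140.   27. ]
top grey [221.1  79.2] 116 [856.8 107.8  27. ]
top grey [206.4  80.4] 109 [854.5 138.2  27. ]
top grey [177.2  83.4] 80 [848.5 198.7  27. ]
top grey [191.5  82. ] 99 [851.4 169.1  27. ]
top grey [192.   93.6] 120 [825.4 167.3  27. ]
top grey [206.8  92.3] 124 [827.8 136.9  27. ]
top grey [177.   9
[... 2351 characters left out ...]
. ] 44 [ 861.2 -340.2   27. ]
side grey [230.9 417.7] 17 [ 488.6 -384.6   27. ]
0 [-4.44122361e-01  3.48463377e-01  1.36350012e+00 -4.44089210e-16
  1.42962916e+00  1.12667397e+00]
1.57 [-0.44412236  0.34846338  1.36350012  0.          1.42962916 -0.44332603]
-1.57 [-4.44122361e-01  3.48463377e-01  1.36350012e+00 -4.44089210e-16
  1.42962916e+00  2.69667397e+00]
3.14 [-0.44412236  0.34846338  1.36350012  0.          1.42962916 -2.01332603]
-0.8 [-4.44122361e-01  3.48463377e-01  1.36350012e+00 -4.44089210e-16
  1.42962916e+00  1.92667397e+00]
0.8 [-4.44122361e-01  3.48463377e-01  1.36350012e+00 -4.44089210e-16
  1.42962916e+00  3.26673966e-01]
[-3.14045425e+00 -2.47837935e-04  3.96757281e-01]
```

Run:
```python
from h import *
robot.move_ptp([584,-157,200],[np.pi,0,-0.15])
c=robot.get_image("wrist"); cv2.imwrite("pics/w1.png",c["img"])
print({k:v for k,v in c.items() if k!="img"},robot.current_t(),robot.current_tcp_pos())
```

```text
{'fovy': 63.834029204423146, 'cx': 278.64332173962123, 'cy': 211.74692791851848, 'eye': array([ 650.39953421, -168.08095845,  404.53655857]), 'orientation': array([ 2.89167382e+00,  2.45348242e-04, -1.72216382e+00])} 2.1 [ 583.65725605 -158.02603007  199.95048382]
```

View pics/w1.png

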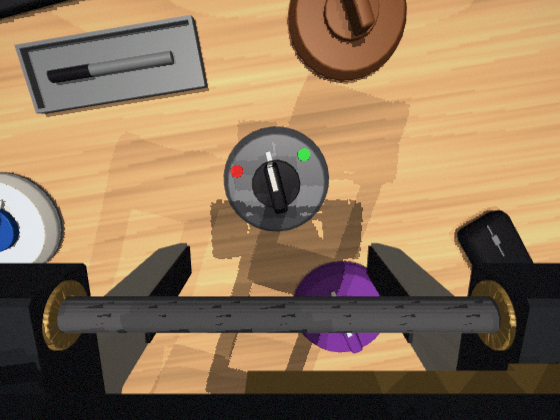

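The wrist view shows the grey pod centred near (276,179), green dot (304,154) and red dot (237,171). The bar runs from its white end at about (270,163) to (280,212), with the tab tip near (269,153).

Run:
```python
from h import *
c=robot.get_image("wrist"); im=c["img"]
h=cv2.cvtColor(im,cv2.COLOR_BGR2HSV)
def cen(m,box):
    x0,y0,x1,y1=box; k=np.zeros_like(m); k[y0:y1,x0:x1]=m[y0:y1,x0:x1]
    return k
box=(222,125,332,233)
g=cen(cv2.inRange(h,(50,150,80),(70,255,255)),box); v,u=np.nonzero(g); G=ray(c,u.mean(),v.mean(),27)
# pod outline = not wood (saturation) 
cs=max(cv2.findContours(cen(cv2.inRange(h,(0,0,0),(179,75,150))|g,box),0,1)[0],key=cv2.contourArea)
hull=cv2.convexHull(cs)[:,0,:]
P=np.array([ray(c,a,b,20)[:2] for a,b in hull]); (px,py),r=cv2.minEnclosingCircle(P.astype(np.float32))
print("green",G,"pod",px,py,r)
w=cen(cv2.inRange(h,(0,0,165),(179,60,255)),(255,140,295,215))
n,l,st,ce=cv2.connectedComponentsWithStats(w)
for i in range(1,n):
    if st[i,4]>5:
        v,u=np.nonzero(l==i); 
        for z in(30,70):
            q=np.array([ray(c,a,b,z)[:2] for a,b in zip(u,v)]).astype(np.float32); f=cv2.fitLine(q,2,0,.01,.01).ravel(); print(st[i],ce[i],z,q.mean(0),"line",np.arctan(f[1]/f[0]))
cv2.imwrite("pics/w1c.png",cv2.resize(im[120:240,205:345],None,fx=5,fy=5,interpolation=2))
print(robot.current_eef_rot())
```

```text
green [ 615.93594339 -190.63511188   27.        ] pod 590.229248046875 -155.57205200195312 60.591182708740234
[272 142   4  10  17] [273.64705882 145.76470588] 30 [ 630.19366 -159.55281] line 0.015459261
[272 142   4  10  17] [273.64705882 145.76470588] 70 [ 632.34607 -160.4842 ] line 0.015473448
[265 151   7  10  46] [268.19565217 155.65217391] 30 [ 620.5391  -151.97136] line 0.043936867
[265 151   7  10  46] [268.19565217 155.65217391] 70 [ 623.7227  -153.71243] line 0.04413232
[267 167  11  24 113] [272.09734513 178.59292035] 30 [ 594.766   -152.25565] line 0.0945259
[267 167  11  24 113] [272.09734513 178.59292035] 70 [ 600.70197 -153.96642] line 0.094529375
[ 3.14142334e+00  1.78557449e-04 -1.51352227e-01]
```

View pics/w1c.png

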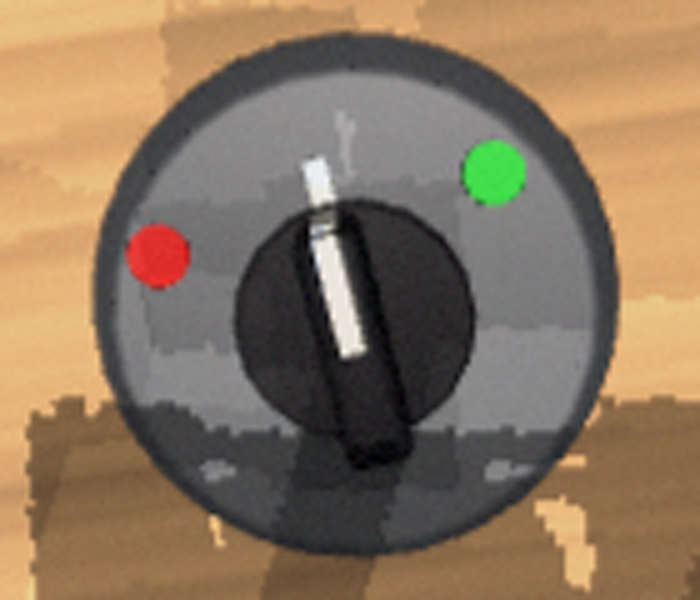

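The crop shows the knob disc centred at about (276,183.6) px, the tab at (268,156) and the green dot at (304,154).

Run:
```python
from h import *
c=robot.get_image("wrist")
d=ray(c,276,183.6,36); t=ray(c,268.2,155.6,30); g=ray(c,303.9,154.5,27)
e1=ray(c,205+63.6,120+46,70);e2=ray(c,205+70.8,120+71.2,70)
rim=ray(c,205+355/5,120+318/5,26)
print(d,t,g,e1,e2)
C=d[:2]
for n,p in(("tab",t),("green",g)): q=p[:2]-C; print(n,np.hypot(*q),np.arctan2(q[1],q[0]))
print("stripe",np.arctan2(*(e1-e2)[1::-1]))
# pod top rim: inner ellipse crop x 115..598, y 70..553
print([ray(c,205+x/5,120+y/5,26).round(1) for x,y in((115,300),(598,300),(355,70))])
```

```text
[ 589.54575326 -155.92108886   36.        ] [ 620.60497718 -152.00941384   30.        ] [ 615.57314015 -191.15981278   27.        ] [ 613.65829746 -152.52387925   70.        ] [ 587.53121097 -155.67928727   70.        ]
tab 31.304577814853122 0.12528284584131597
green 43.808589703276255 -0.9346300289911422
stripe 0.12018942695678794
[array([ 600.2, -102.5,   26. ]), array([ 583.6, -210.6,   26. ]), array([ 642.1, -164. ,   26. ])]
```

Axis is near (589,-156), pointer at about +0.12 rad, green dot at about -0.93 rad with radius 44 mm, close to the given 45. Next I grip across the bar, turn and release.

Run:
```python
from h import *
A=[588.8,-156]
robot.move_ptp([*A,150],[np.pi,0,0.12])
print(robot.move_linear([*A,44],speed=120,f_stop=15),robot.current_tcp_pos())
robot.move_gripper(0.0); print("w",robot.current_gripper_width()*93,robot.current_contact_force(),robot.current_ft_torque())
for y in np.linspace(0.12,-0.93,5)[1:]:
    robot.move_ptp([*A,44],[np.pi,0,y]); print(robot.current_eef_rot()[2],np.round(robot.current_contact_force(),1),np.round(robot.current_ft_torque(),2))
robot.move_gripper(0.6)
robot.move_linear([*A,200],speed=200)
c=robot.get_image("wrist"); cv2.imwrite("pics/w2.png",c["img"]); print(robot.current_t(),robot.current_contact_force())
t=robot.get_image("top"); cv2.imwrite("pics/t2.png",t["img"])
```

```text
False [ 589.58558356 -156.37140853   45.01441738]
w 0.4202473555936602 [-0.4186195  -1.03340706 -0.41139098] [-0.00574616  0.01616883 -0.00349763]
-0.13871529310755704 [ 0.1 -0.7  0. ] [0.07 0.04 0.03]
-0.39899641723815216 [ 0.2 -0.2 -0.5] [0.1  0.01 0.03]
-0.6607013031961131 [-0.4  0.6  0.3] [ 0.09  0.01 -0.01]
-0.9227809060270042 [-0.3 -0.2  0.6] [ 0.09 -0.    0.  ]
8.4667 [-0.02360972 -0.06629759 -0.42443283]
```

View pics/w2.png

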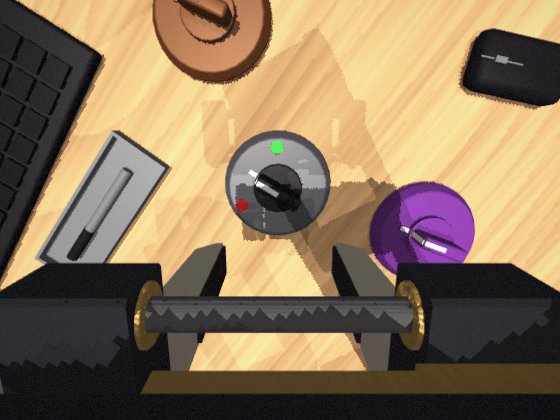

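The gripper shut to about 0 mm and the knob has not moved: its pointer still sits at about +0.12 rad in the world. So the grasp missed the bar. I'll go back down open and look at the fingers from the side and top.

Run:
```python
from h import *
A=[588.8,-156]
print("w",robot.current_gripper_width()*93)
robot.move_ptp([*A,150],[np.pi,0,0.12])
print(robot.move_linear([*A,48],speed=120,f_stop=15),robot.current_tcp_pos(),robot.current_eef_rot())
a=robot.get_image("side"); b=robot.get_image("top"); w=robot.get_image("wrist")
def proj(c,p):
    f=210/np.tan(np.radians(c["fovy"])/2); q=R.from_euler('xyz',c["orientation"]).as_matrix().T@(np.array(p)-c["eye"]); return q[0]/q[2]*f+c["cx"],q[1]/q[2]*f+c["cy"]
for n,c in(("side",a),("wrist",w),("top",b)): print(n,proj(c,robot.current_tcp_pos()),proj(c,[589,-156,70]))
cv2.imwrite("pics/s3.png",cv2.resize(np.hstack([a["img"][150:360,160:440],w["img"][100:310,140:420]]),(800,300)))
print(robot.current_t())
```

```text
w 55.74117008689184
False [ 589.50251112 -156.33586651   48.83606388] [ 3.14070421e+00 -1.36840825e-03  1.19964493e-01]
side (np.float64(295.33507505269404), np.float64(258.12059425000785)) (np.float64(295.521842333559), np.float64(249.89775626388018))
wrist (np.float64(278.91343620373067), np.float64(235.04184140999791)) (np.float64(278.28140911695004), np.float64(247.13673853779923))
top (np.float64(355.74309640583465), np.float64(201.03430187237245)) (np.float64(357.5892625458605), np.float64(199.01026473826045))
10.65
```

View pics/s3.png

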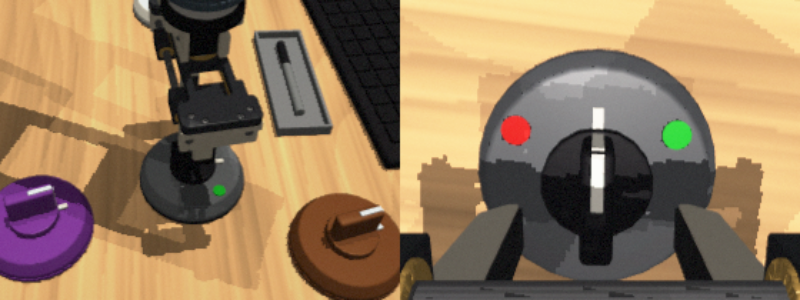

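The wrist half shows the bar aligned between the open fingers, with the fingertips at its rear half. The side half shows the fingers around the knob. Next I close here, read the width over time and look again.

Run:
```python
from h import *
s0=robot.get_image("side")["img"]
for o in(0.4,0.25,0.1): 
    robot.move_gripper(o); print(o,robot.current_gripper_width()*93,np.round(robot.current_contact_force(),1))
a=robot.get_image("side")["img"]; w=robot.get_image("wrist")["img"]
cv2.imwrite("pics/s4.png",np.hstack([cv2.resize(a[200:320,230:360],(520,480),interpolation=2),cv2.resize(w[170:310,238:318],(274,480),interpolation=2)]))
print(robot.current_t())
```

```text
0.4 37.510587833681434 [-0.1 -0.4 -0.5]
0.25 23.15316896640813 [-0.8 -0.1  0.1]
0.1 9.354802723835071 [0.2 0.2 0.2]
12.3333
```

View pics/s4.png

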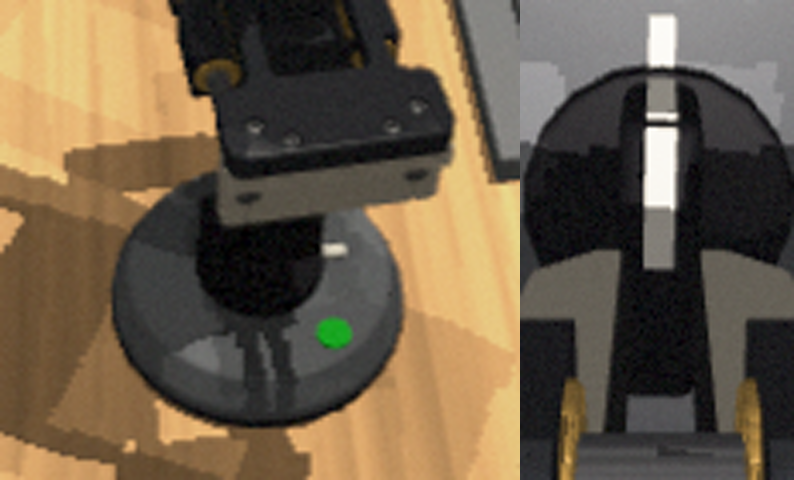

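The finger gap in the wrist images puts the fingertips at about 175 mm camera depth. The stated TCP would give about 213 mm. So the real tips sit roughly 35–38 mm above the stated TCP and were closing over the bar. I'll open, lower slowly with a force stop onto the disc, back off, then grip and confirm by width.

Run:
```python
from h import *
A=[589.5,-156]
robot.move_gripper(0.4)
hit=robot.move_linear([*A,8],speed=40,f_stop=6); z=robot.current_tcp_pos()[2]
print(hit,z,np.round(robot.current_contact_force(),1))
if hit: z+=4; robot.move_linear([*A,z],speed=40)
robot.move_gripper(0.0); print("w",robot.current_gripper_width()*93,robot.current_contact_force(),robot.current_tcp_pos(),robot.current_t())
```

```text
False 8.312730468608976 [ 0.  -0.4  0.8]
w 13.725418524919164 [-0.90836298  1.65067595  2.65692332] [ 589.5223385  -155.57293765    8.1925227 ] 14.6583
```

Width is now 13.7 mm, against a 14 mm bar, so it is gripped. Next: turn, release, look.

Run:
```python
from h import *
A=[589.5,-156]
for y in np.linspace(0.12,-0.93,4)[1:]:
    robot.move_ptp([*A,8.2],[np.pi,0,y]); print(robot.current_eef_rot()[2],robot.current_gripper_width()*93,np.round(robot.current_contact_force(),1),np.round(robot.current_ft_torque(),2))
robot.move_gripper(0.4)
robot.move_linear([*A,140],speed=150)
c=robot.get_image("wrist"); t=robot.get_image("top")["img"]
cv2.imwrite("pics/w5.png",c["img"]); cv2.imwrite("pics/t5.png",t)
print(robot.current_t(),robot.current_contact_force())
```

```text
-0.226502317735906 13.647938473761867 [0.3 2.  1.3] [ 0.6  -0.02 -0.04]
-0.5747048125494436 13.939015503961867 [0.2 4.  1.9] [ 0.79 -0.11 -0.06]
-0.924066618805435 13.84384947921182 [0.7 5.2 2.2] [ 1.02 -0.13 -0.04]
17.6667 [ 0.58557129 -0.44348536  0.9835837 ]
```

View pics/w5.png

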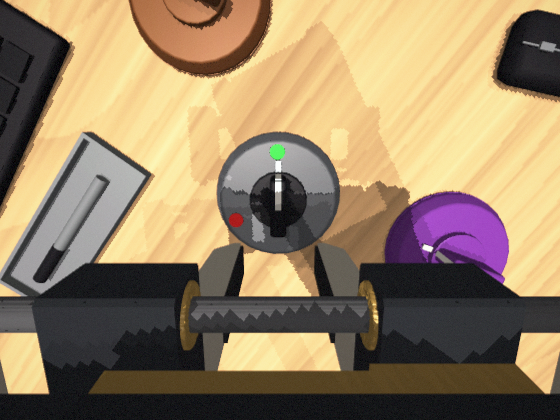

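The pointer tab (278,167) and bar line (column 278) run straight to the green dot (277,152). That is within about 1 px, or roughly 1 mm. The gripper is clear.

Run:
```python
from h import *
a=cv2.imread("pics/top0.png")[175:245,150:225].astype(int); b=cv2.imread("pics/t5.png")[175:245,150:225].astype(int)
print("blue knob diff",abs(a-b).mean(), (abs(a-b).max(2)>60).sum())
f=lambda i:np.argwhere((i[...,0]>i[...,2]+60)).mean(0)
print(f(a),f(b))
robot.hand_in(); print(robot.current_t())
```

```text
blue knob diff 36.48673015873016 0
[32.5855615  33.84491979] [32.29655172 33.87816092]
the job is handed in; nothing more can be done
the job is handed in; nothing more can be done
```

I turned the black focus knob about 1.05 rad to the green dot, let go, and backed off 130 mm before handing in. The robot's clock read 17.7 s at the last check, against the 32 s limit.

- **Pointer:** the last wrist picture shows its line within about 1 px (roughly 1 mm) of the green dot's centre. The limit is 9.5 mm.
- **Blue dimmer knob:** I never went near it. Its blob in the top view shifted by less than 0.3 px. The brightness of that picture differs from the first one (mean difference 36), though no pixel changed by more than 60. I put that down to lighting and shadow, but I did not view that picture.
- **What disagreed:** the first grasp missed. The fingers shut to 0.4 mm above the bar and the knob did not turn. The finger gaps in the wrist pictures put the real fingertips about 35–38 mm above the stated TCP. I went down 36 mm lower with a force stop and the jaws then closed at 13.7 mm, against the 14 mm bar. Sideways forces during the turn stayed under 6 N.

The hand-in gave no verdict, as expected.

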